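# Lock the pylon tube in its cam clamp

## Robot

A 7-joint arm with a two-finger parallel gripper is mounted at the origin on the work surface. World frame = base frame: x ahead of the robot, y to its left, z up, the work surface at z = 0. Lengths are in m, angles in degrees, forces in N, time in s.
With the tool pointing down it reaches from about 0.4 to 0.875 m from the base axis. Payload 6.5 kg.
Tool frame: the origin (TCP) lies midway between the tips of the shut fingers; the grasp point (between the pads) lies 19 mm behind it; z points along the fingers, y is the line along which they close (so a half turn about z gives the same grasp; the last joint's range is limited). The gripper opens to 85 mm and grips with 20 to 120 N. Pads are 22 mm wide; open, the fingers measure 114 mm over their backs; the gripper's body (76 mm by 85 mm) begins 54 mm behind the grasp point. The pads swing forward as they close: fully open they stand 13 mm farther back than shut.
Start: joints at [59.691, 30.733, -0.252, 88.115, 0.149, 61.152, -4.079], TCP at [0.29, -0.582, 0.231] pointing down, gripper open.
Joint ranges: [-154.64, 154.64], [-21.42, 123.67], [-72.66, 72.17], [13.99, 137.28], [-74.86, 254.86], [10.95, 109.41], [-158.01, 158.01]. Speed limits (degrees/s): [136.94, 136.94, 180, 180, 180, 180, 180].

## Interface

Orientations are given as a 3x3 rotation matrix whose columns are the frame's x, y, z axes.
In Python, from station import arm gives the robot as it stands. The module is installed in compiled form; this text tells all that it offers. Calls block until the motion is done:
- arm.move_ptp(position, orientation): joint-space move of the TCP to a pose.
- arm.move_l(position, v=0.15, rotation=None): straight line of the TCP; rotation=None keeps the orientation; v is the mean speed in m/s.
- arm.move_j(angles): joint-space move.
- arm.grip(opening, f_grip=None): finger opening in m; f_grip is the grip in N (None keeps the last); returns when the fingers have stopped.
- arm.pause(seconds).
- arm.ik(position, orientation): joint angles nearest the present ones, or None.
- arm.read_state(): the state.
- arm.capture(name): name is "scene" or "top" or "wrist"; returns a dict with "img" (400x640x3 uint8, red, green, blue), "mtx" (3x3 intrinsics, pixels), "extrinsics" (4x4, takes a point from world to camera coordinates); the wrist camera has in their place "hand_eye" (4x4, takes a point from camera to tool coordinates, whose origin is the TCP and whose axes are the flange's). Camera axes: x right, y up, looking along -z (the intrinsics and any distortion apply to the point x, -y, -z); pixel columns grow to the right and rows downward; lengths in m; the calibration is good to about 2 mm. A picture is of the moment at which its call begins: read the wrist's pose just before it. There is no depth.
A pose or a line that the arm cannot do raises arm.MotionError and nothing moves.
- arm.finish_job(): hands the job in; it is judged then, once.
The state is a dict: "time_s": time; "joint_pos": joint angles; "dq": joint speeds; "effort": joint torques, N m; "tcp_pos": TCP position; "orientation": TCP orientation; "ft_force": force on the tool from outside, world axes, zero at the start; "torque": the same for the moment, N m; "gripper_width": finger opening in m; "finger_force": force on a finger pad.
Only numpy, scipy, OpenCV 4.12 (cv2) and the standard library are available. Lean on these libraries where they do the work, as an engineer would, in place of code of your own. Each camera call takes 0.05 s, during which the arm holds its last target. There are 200 camera calls.

## Task

Two cam clamps are fixed to the prosthetics bench, and a short aluminium pylon tube with a green collar stands loose in one of them. Lock that clamp: swing the orange crank of its cam disc half a turn clockwise (seen from above), all the way to its stop, so that the hook draws the bolt in and the red jaw holds the tube tight and upright. Leave the empty clamp's crank as it is, and let go of the crank at the end.

Things in the scene. Friction and masses are not known exactly. Their poses are not given: they have to be found in the camera images.
- cam_a (a joint): Turn of the 92 mm steel cam disc of the clamp holding the tube, about a vertical axis. 0 = open, pi = locked at its hard stop; grows clockwise seen from above; starts at 0 to 0.35. Light friction (3 to 7 N at the crank); stays where left. Its hook draws the brass bolt and red jaw in 10 mm; the tube is nipped in the last part of the turn.
- crank_a (a point): Crank of that cam: upright orange cylinder, 18 mm thick, 26 to 78 mm above the bench, spinning freely on its pin, so fingers holding it need not turn. Point: its middle, 52 mm up; z up; x points level from the cam's axis (62 mm back along -x) out to the crank. At joint 0 the bolt points along +y from the axis, and the crank swings round the far side from it. Disc 23, bolt 42, jaws 74 mm high.
- tube_middle (a point): Bare aluminium pylon tube, 30 mm across, 60 mm long, with green collar and steel pyramid on top (81 mm in all, top 125 mm above the bench), standing loose between the steel pad and red jaw of the clamp, 100 mm from the cam's axis along the bolt. Point: on its axis, 30 mm above its foot; z along the tube. It shifts a few mm when clamped and need not be touched.
- crank_b (a point): Crank of the other clamp, of the same make, size and colours but empty (no tube in it); to be left as it is. The same point and axes as for crank_a.
Mind the look-alikes: they are no part of the job. There is more than one size of the part that bears tube_middle; the job needs the smaller.

How it is judged:
By the outcome, as a careful person would: the job done as asked, in the order asked, and still so for the second after the job is handed in, with the robot touching nothing.
It also fails if it takes over 38 s, if anything falls off the work surface, if the arm or the gripper's body presses on something with over 40 N, if the wrist force passes 120 N, or if a joint passes its speed limit or range.

## Working session

There is one attempt and no reset: what is moved stays moved. The work goes in short steps, each a Python script; the robot and the scene stay as the last script left them, time stands still between calls to the robot, and variables do not carry over. Pictures are saved under pics/ and viewed, at most 10 in all, crops included, and the job is handed in when it is done.

```bash
mkdir -p pics
python3 - <<'E'
from station import arm
import cv2,numpy as np,pickle
d={}
for n in("scene","top","wrist"):
    s=arm.read_state();c=arm.capture(n);c["state"]=s;d[n]=c
    cv2.imwrite(f"pics/{n}0.png",c["img"][:,:,::-1]);print(n,{k:(np.round(v,3).tolist() if k!="img" else 0) for k,v in c.items() if k!="state"})
pickle.dump(d,open("c0.pkl","wb"));print(s)
E
```

```text
scene {'img': 0, 'mtx': [[404.789, 0.0, 316.85], [0.0, 404.789, 199.459], [0.0, 0.0, 1.0]], 'extrinsics': [[0.11, 0.994, -0.011, -0.038], [-0.765, 0.092, 0.638, 0.386], [0.635, -0.062, 0.77, -1.28], [0.0, 0.0, 0.0, 1.0]]}
top {'img': 0, 'mtx': [[492.166, 0.0, 317.008], [0.0, 492.166, 198.431], [0.0, 0.0, 1.0]], 'extrinsics': [[0.026, -0.999, 0.024, -0.067], [0.999, 0.027, 0.038, -0.569], [-0.039, 0.023, 0.999, -0.946], [0.0, 0.0, 0.0, 1.0]]}
wrist {'img': 0, 'mtx': [[278.657, 0.0, 325.517], [0.0, 278.657, 200.963], [0.0, 0.0, 1.0]], 'hand_eye': [[0.0, 0.944, 0.329, 0.086], [1.0, -0.0, 0.0, -0.001], [0.0, 0.329, -0.944, -0.143], [0.0, 0.0, 0.0, 1.0]]}
{'time_s': 0.1, 'joint_pos': array([59.69143375, 30.77514737, -0.25347015, 88.16549241,  0.14804223,
       61.1526557 , -4.07824155]), 'dq': array([-0.07079406, -0.14418029, -0.04270587, -0.06274893,  0.0417514 ,
        0.00266622, -0.0333889 ]), 'effort': array([ 3.35904944e-03, -5.84562135e+01,  1.05245993e+00, -2.59777325e+01,
        1.27055438e-02,  4.65177771e-03, -9.01789321e-06]), 'tcp_pos': array([ 0.28990975, -0.58111652,  0.23047522]), 'orientation': array([[ 8.94780537e-01,  4.46505444e-01, -8.23852698e-04],
       [ 4.46506190e-01, -8.94779452e-01,  1.39788567e-03],
       [-1.13002905e-04, -1.61865622e-03, -9.99998684e-01]]), 'ft_force': array([-0.15204227, -0.09065343, -0.04206539]), 'torque': array([-0.02107455,  0.04465077,  0.05041569]), 'finger_force': 0.0, 'gripper_width': 0.08563572135989769}
```

View pics/top0.png

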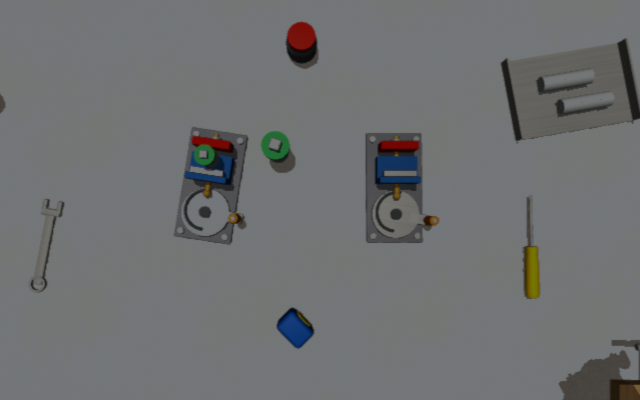

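View pics/scene0.png

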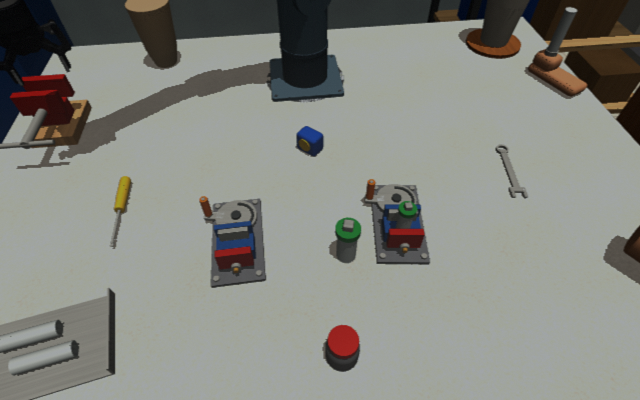

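The top view shows the clamp with the tube at left: cam axis ≈(205,212), orange crank ≈(233,218), green collar ≈(204,154). The empty clamp is at (396,213), and the larger loose tube stands at (276,146).

```bash
cat > h.py <<'E'
import numpy as np,cv2
from station import arm
def ray(c,uv):
    K=c["mtx"];x,y=(uv[0]-K[0,2])/K[0,0],(uv[1]-K[1,2])/K[1,1]
    d=np.array([x,-y,-1.])
    if "extrinsics" in c: E=np.linalg.inv(c["extrinsics"])
    else:
        T=np.eye(4);T[:3,:3]=c["state"]["orientation"];T[:3,3]=c["state"]["tcp_pos"];E=T@c["hand_eye"]
    return E[:3,3],E[:3,:3]@d
def plane(c,uv,z):
    o,d=ray(c,uv);return o+d*(z-o[2])/d[2]
def tri(rs):
    A=0;b=0
    for o,d in rs:
        d=d/np.linalg.norm(d);P=np.eye(3)-np.outer(d,d);A=A+P;b=b+P@o
    return np.linalg.solve(A,b)
def blobs(img,lo,hi,amin=15):
    m=cv2.inRange(cv2.cvtColor(img,cv2.COLOR_RGB2HSV),np.array(lo),np.array(hi))
    n,_,s,c=cv2.connectedComponentsWithStats(m)
    return [(s[i,4],np.round(c[i],1).tolist(),s[i,:4].tolist()) for i in range(1,n) if s[i,4]>=amin]
OR=((5,130,60),(17,255,255)); GR=((50,120,60),(75,255,255)); RED=((0,200,60),(3,255,255))
E
python3 - <<'E'
from h import *
import pickle
d=pickle.load(open("c0.pkl","rb"))
for n in("top","scene"):
    for k,v in(("or",OR),("gr",GR),("red",RED)): print(n,k,blobs(d[n]["img"],*v))
t,s=d["top"],d["scene"]
print("axis",plane(t,(205,212),.024),"axis b",plane(t,(396,213.5),.024))
print("crank",plane(t,(233,218),.065),"collar",plane(t,(204,154),.118), "big",plane(t,(275,145),.16))
print("crank tri",tri([ray(t,(233,218)),ray(s,(370,189))]))
E
```

```text
top or [(np.int32(28), [435.2, 220.5], [430, 216, 9, 9]), (np.int32(274), [628.8, 392.4], [620, 385, 20, 15])]
top gr [(np.int32(453), [275.1, 145.4], [262, 132, 27, 28]), (np.int32(246), [204.4, 154.5], [194, 145, 21, 20])]
top red [(np.int32(588), [301.0, 36.0], [288, 23, 27, 27]), (np.int32(274), [211.2, 142.3], [192, 137, 38, 13]), (np.int32(296), [399.1, 144.5], [381, 141, 38, 8])]
scene or [(np.int32(196), [446.6, 14.9], [435, 10, 23, 11]), (np.int32(194), [618.6, 31.0], [601, 22, 32, 15]), (np.int32(478), [498.8, 47.3], [467, 35, 54, 21]), (np.int32(946), [602.7, 54.5], [560, 37, 80, 36]), (np.int32(30), [617.3, 39.4], [606, 39, 24, 2]), (np.int32(212), [549.4, 58.9], [536, 50, 26, 17]), (np.int32(669), [562.3, 79.1], [530, 64, 58, 30]), (np.int32(89), [620.4, 102.0], [603, 93, 31, 15]), (np.int32(627), [61.8, 124.5], [35, 100, 52, 40]), (np.int32(15), [610.0, 108.2], [607, 106, 9, 4]), (np.int32(108), [370.6, 188.7], [367, 179, 8, 20]), (np.int32(122), [205.4, 206.0], [200, 196, 12, 20]), (np.int32(33), [637.7, 242.7], [635, 237, 5, 11])]
scene gr [(np.int32(135), [407.3, 209.1], [399, 201, 19, 15]), (np.int32(292), [347.9, 229.4], [336, 218, 25, 21])]
scene red [(np.int32(182), [42.5, 77.7], [22, 75, 42, 6]), (np.int32(237), [33.2, 93.2], [11, 89, 47, 9]), (np.int32(20), [63.5, 98.5], [61, 96, 6, 6]), (np.int32(197), [406.2, 231.6], [390, 229, 34, 6]), (np.int32(190), [232.5, 251.5], [216, 247, 34, 10]), (np.int32(691), [343.0, 340.2], [328, 326, 30, 30])]
axis [0.53819655 0.16114036 0.024     ] axis b [ 0.54487081 -0.20476032  0.024     ]
crank [0.52835554 0.10158246 0.065     ] collar [0.63765949 0.14726608 0.118     ] big [0.65074815 0.0227082  0.16      ]
crank tri [0.52808552 0.10218637 0.05060466]
```

Run:
```python
from h import *
import pickle
for sg in(1,-1):
    b=sg*np.array([.990,-.139,0]);b/=np.linalg.norm(b);z=np.array([0,0,-1.])
    R=np.c_[np.cross(b,z),b,z]
    for p in((.528,.102,.2),(.528,.102,.04),(.477,.17,.04),(.547,.222,.04)): print(sg,arm.ik(p,R))
b=np.array([.990,-.139,0]);b/=np.linalg.norm(b);R=np.c_[np.cross(b,z),b,z]
arm.move_ptp((.528,.102,.20),R); arm.pause(.2)
s=arm.read_state();c=arm.capture("wrist");c["state"]=s
cv2.imwrite("pics/w1.png",c["img"][:,:,::-1]);pickle.dump(c,open("c1.pkl","wb"))
print(s["time_s"],s["tcp_pos"],blobs(c["img"],*OR),blobs(c["img"],*GR))
```

```text
1 [  9.81955855  25.56057541 -32.69014756 105.45007752  16.78044028
  53.81981564 -38.33443866]
1 [  1.68215115  38.55546528 -22.63281362 110.51722646  24.31764397
  35.62304746 -44.53788495]
1 [ -2.59039332  37.66091428 -28.10588095 114.834545    30.32513329
  34.75587837 -59.16946233]
1 [ -5.58971881  43.52938133 -28.80853427 102.31786116  29.79660429
  41.90392733 -58.40345812]
-1 [ 28.99802344  35.86809504 -61.42659089 104.46875986  35.75451743
  61.7173811  126.07162943]
-1 [ 28.08332992  55.30410898 -62.05010396 109.07723052  60.43455663
  56.61661915 108.95298452]
-1 [ 20.62348397  53.24583479 -62.03653082 113.63195403  60.67061653
  54.26366297  98.10070291]
-1 [ 14.61151596  58.67990645 -62.07674098 101.15903152  60.18398714
  60.45634507 101.46508532]
2.9167 [0.52814714 0.10146038 0.19995228] [(np.int32(37), [376.9, 127.8], [366, 123, 17, 9]), (np.int32(319), [325.9, 188.6], [317, 175, 18, 28])] [(np.int32(1183), [450.4, 133.5], [430, 111, 45, 47]), (np.int32(1172), [465.5, 250.2], [442, 231, 52, 45])]
```

View pics/w1.png

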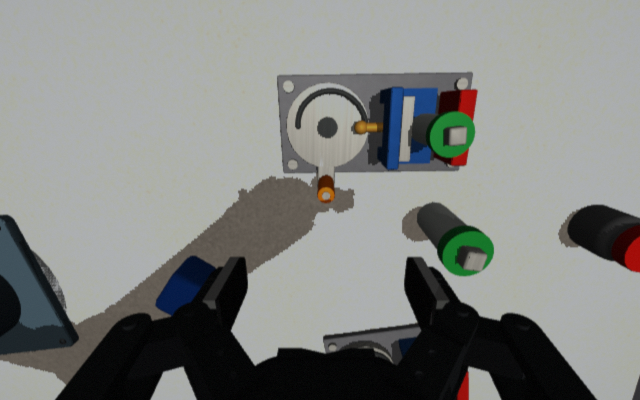

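The wrist view shows the crank top at ≈(326,195), cam hub at (327,127), plate screws at (289,86), (462,84), (293,164), and the big tube clear of the path at (466,250). Next I'll refine the position, grasp the crank and check it.

Run:
```python
from h import *
import pickle
c=pickle.load(open("c1.pkl","rb"))
ax=plane(c,(327.5,127),.024);ck=plane(c,(326,195),.078)
h=[plane(c,p,.008) for p in((289,86),(462,84),(293,164))]
bd=h[1]-h[0];print(ax,ck,np.linalg.norm((ck-ax)[:2]),np.degrees(np.arctan2(bd[1],bd[0])),h)
col=plane(c,(450.4,133.5),.105);v=col-ax;print(col,np.degrees(np.arctan2(v[1],v[0])),np.hypot(*v[:2]))
p=(ck+np.array([.528,.102,0]))/2; p[2]=.038
s=arm.read_state()
arm.move_l((p[0],p[1],.12),v=.15)
arm.move_l(p,v=.1)
print(arm.read_state()["ft_force"])
arm.grip(0.0,f_grip=50)
s=arm.read_state();print(p,s["time_s"],s["tcp_pos"],s["ft_force"],s["gripper_width"],s["finger_force"])
c=arm.capture("scene");cv2.imwrite("pics/s2.png",cv2.resize(c["img"][120:280,280:480,::-1],None,fx=3,fy=3))
```

```text
[0.53906577 0.16233411 0.024     ] [0.52875205 0.10147119 0.078     ] 0.0617306028767295 -7.425646353544205 [array([0.5026903 , 0.21087684, 0.008     ]), array([0.69309981, 0.18606029, 0.008     ]), array([0.49148831, 0.1238107 , 0.008     ])]
[0.63999644 0.14896018 0.105     ] -7.548069682076406 0.10181287950820406
[ 1.04695203 -0.05133724 -0.56763158]
[0.52837603 0.1017356  0.038     ] 5.25 [0.52840308 0.10174522 0.03821722] [-1.5918649   0.16020274  3.65205117] 0.016658315637862523 48.63869547843933
```

View pics/s2.png

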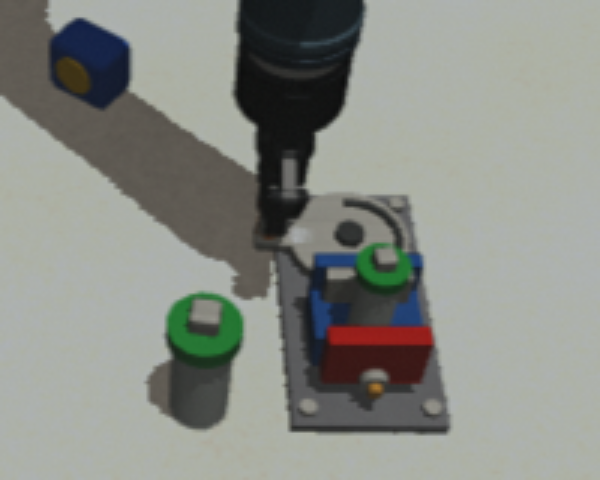

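The crank is held at 49 N with the fingers 16.7 mm apart. Next I'll swing it round its axis in small steps, watching the force.

```bash
cat > sweep.py <<'E'
from h import *
C=np.array([.5388,.162]);r=.062
def sweep(a0,a1,step,lim,v):
    n=int(np.ceil(abs(a1-a0)/step))
    for i,a in enumerate(np.linspace(a0,a1,n+1)[1:]):
        t=np.radians(a);arm.move_l((C[0]+r*np.cos(t),C[1]+r*np.sin(t),.038),v=v)
        s=arm.read_state();f=s["ft_force"][:2]
        fr=f@[np.cos(t),np.sin(t)];ft=f@[-np.sin(t),np.cos(t)]
        print(round(a,1),"r %.1f t %.1f w %.4f T %.2f"%(fr,ft,s["gripper_width"],s["time_s"]),np.round(s["tcp_pos"][:2],4))
        if np.hypot(fr,ft)>lim: print("LIMIT");break
E
python3 - <<'E'
from sweep import *
sweep(-99.7,-262,9,35,.06)
E
```

```text
-108.2 r -2.6 t 0.3 w 0.0167 T 5.60 [0.5194 0.1039]
-116.8 r -2.8 t -1.5 w 0.0168 T 5.90 [0.5107 0.1074]
-125.3 r -3.2 t -0.9 w 0.0167 T 6.20 [0.503  0.1121]
-133.9 r -4.2 t -0.8 w 0.0169 T 6.50 [0.496  0.1178]
-142.4 r -4.2 t -0.8 w 0.0167 T 6.80 [0.4899 0.1245]
-151.0 r -4.0 t -1.3 w 0.0167 T 7.10 [0.4849 0.132 ]
-159.5 r -3.1 t -0.1 w 0.0166 T 7.40 [0.481  0.1401]
-168.0 r -1.9 t -1.1 w 0.0167 T 7.70 [0.4783 0.1487]
-176.6 r -1.5 t -1.0 w 0.0168 T 8.00 [0.4769 0.1576]
-185.1 r -1.5 t 0.2 w 0.0170 T 8.30 [0.4768 0.1667]
-193.7 r -0.4 t -0.4 w 0.0167 T 8.60 [0.478  0.1757]
-202.2 r -0.1 t -0.2 w 0.0164 T 8.90 [0.4807 0.1845]
-210.7 r 1.2 t 0.6 w 0.0168 T 9.20 [0.4846 0.193 ]
-219.3 r 2.5 t 1.0 w 0.0168 T 9.50 [0.4897 0.2008]
-227.8 r 1.9 t 0.7 w 0.0171 T 9.80 [0.496  0.2077]
-236.4 r 3.0 t 0.9 w 0.0173 T 10.10 [0.5033 0.2136]
-244.9 r 2.3 t 0.5 w 0.0173 T 10.40 [0.5114 0.2184]
-253.5 r 2.9 t 0.2 w 0.0170 T 10.70 [0.5201 0.2219]
-262.0 r 2.9 t -0.5 w 0.0167 T 11.00 [0.5292 0.224 ]
```

Run:
```python
from sweep import *
arm.grip(0.0,f_grip=90)
sweep(-262,-286,1.5,30,.03)
```

```text
-263.5 r 3.5 t 2.1 w 0.0155 T 11.47 [0.5302 0.2242]
-265.0 r 3.5 t 2.4 w 0.0160 T 11.72 [0.5317 0.2244]
-266.5 r 2.1 t 2.4 w 0.0159 T 11.97 [0.5333 0.2246]
-268.0 r 2.8 t 2.2 w 0.0157 T 12.22 [0.5349 0.2247]
-269.5 r 3.0 t 2.8 w 0.0162 T 12.47 [0.5366 0.2248]
-271.0 r 2.6 t 2.5 w 0.0159 T 12.72 [0.5382 0.2248]
-272.5 r 2.7 t 2.5 w 0.0154 T 12.97 [0.5398 0.2248]
-274.0 r 3.0 t 3.4 w 0.0160 T 13.22 [0.5415 0.2247]
-275.5 r 2.9 t 2.8 w 0.0158 T 13.47 [0.5431 0.2246]
-277.0 r 3.3 t 3.0 w 0.0162 T 13.72 [0.5447 0.2245]
-278.5 r 3.2 t 3.3 w 0.0160 T 13.97 [0.5462 0.2243]
-280.0 r 2.4 t 5.2 w 0.0161 T 14.22 [0.5467 0.2243]
-281.5 r 2.1 t 9.6 w 0.0158 T 14.47 [0.5468 0.2243]
-283.0 r 1.0 t 13.4 w 0.0162 T 14.72 [0.5469 0.2243]
-284.5 r -1.1 t 17.7 w 0.0163 T 14.97 [0.547  0.2242]
-286.0 r -2.3 t 21.2 w 0.0161 T 15.22 [0.5471 0.2243]
```

The stop is reached at about -279°: motion ceased and the tangential force rose to 21 N. Next I'll ease the load, release, retreat and look.

Run:
```python
from sweep import *
sweep(-286,-280.5,6,60,.03)
arm.grip(.05)
s=arm.read_state();p=s["tcp_pos"];print(s["ft_force"],s["gripper_width"])
arm.move_l((p[0],p[1],.2),v=.12)
arm.move_l((.44,.30,.25),v=.2);arm.pause(.3)
c=arm.capture("top");print(arm.read_state()["time_s"],arm.read_state()["ft_force"])
print(blobs(c["img"],(5,110,50),(17,255,255),8),blobs(c["img"],*GR),blobs(c["img"],*RED))
a=cv2.resize(c["img"][110:260,140:300],None,fx=2.5,fy=2.5)
s=arm.capture("scene")["img"];b=cv2.resize(s[160:285,330:450],None,fx=3,fy=3)
cv2.imwrite("pics/e3.png",np.hstack([a,b])[:,:,::-1])
```

```text
-280.5 r 0.7 t 7.3 w 0.0165 T 15.57 [0.5467 0.2243]
[ 0.06229708 -0.98503819 -0.27484699] 0.050147230671106685
18.7083 [-0.32686435  0.44611774  0.00872856]
[(np.int32(19), [204.9, 148.0], [196, 146, 18, 7]), (np.int32(59), [431.6, 219.5], [424, 216, 15, 9]), (np.int32(16), [638.7, 394.7], [638, 389, 2, 11])] [(np.int32(454), [275.1, 145.4], [262, 132, 27, 28]), (np.int32(240), [203.9, 157.5], [194, 148, 20, 20])] [(np.int32(588), [300.9, 36.0], [288, 23, 27, 27]), (np.int32(295), [399.1, 144.5], [381, 141, 37, 8]), (np.int32(230), [211.7, 147.4], [191, 142, 39, 13])]
```

View pics/e3.png

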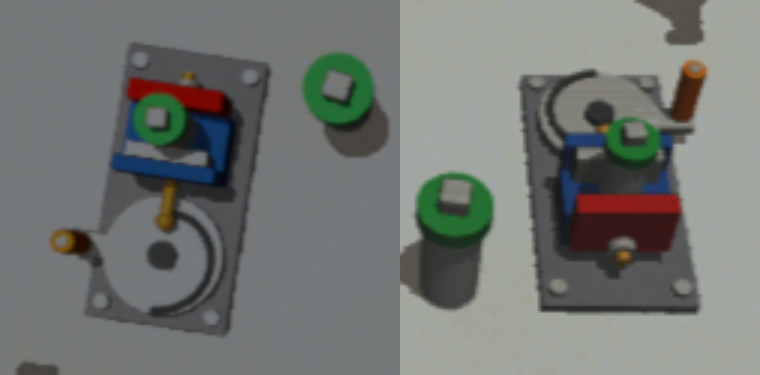

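The crops show the crank on the far side, half a turn round at (63,241). The jaw has been drawn in about 5 px (≈10 mm) against the upright tube, and the other clamp is unchanged.

```bash
python3 -c "
from station import arm
print(arm.finish_job())"
```

```text
the job is handed in; nothing more can be done
None
```

The clamp holding the tube is locked: its crank was swung half a turn clockwise to the stop and released, the red jaw is against the upright tube, the empty clamp was left alone, and I handed the job in at about 19 s of robot time.

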